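# Walk a plaster mould round to the fence

### The job

The heavy plaster mould stands end-on to the dark wooden fence on the bench. Pushing it with the fingertips, now at one corner and now at another, walk it round on the table until one of its long sides (either one) squarely faces the fence with at least a finger's width still between them, and only then push it up so that this long side lies flat against the fence along its whole length, within the fence's ends. Do not lift or tip the mould, leave the other things on the table where they are, and finish with the hand clear.

Things in the scene. Friction and masses are not known exactly. Their poses are not given: they have to be found in the camera images.
- mould: heavy off-white plaster block, 100 mm along its x, 150 mm along its y; straight sides 56 mm high, shallow dome on top (92 mm across), 71 mm in all. Origin: centre of its underside, on the table; z up. Its long sides, at x = +50 and -50 mm, are alike. Loose, 0.7 to 1 kg, slides at 3 to 6 N, sticks if the pushing finger bears down. Starts clear of the fence, a short end roughly towards it
- fence: straight dark wooden batten fixed to the table beyond the mould: 340 mm long along its y, 24 mm thick, 32 mm high. Origin: bottom edge of its working face (towards the robot), midway along; its x axis points into the wood, away from the robot, so the working side is at negative x
- stamp: turned wooden clay stamp, 44 mm across, 56 mm high, loose bystander behind the fence. Origin: centre of its underside
- pinch_pot: small terracotta bowl, 64 mm across, 36 mm high, loose bystander behind the fence. Origin: centre of its underside
- glaze_jar: white jar with black lid, 48 mm across, 62 mm high, loose bystander near the left end of the fence. Origin: centre of its underside
- gnome: terracotta gnome figure with pointed hat, 60 mm across, 85 mm high, loose bystander on the right. Origin: centre of its underside
- tumbler: green glass tumbler, 72 mm across, 85 mm high, loose bystander on the left. Origin: centre of its underside
- brush_pot: terracotta pot of brushes, 96 mm across, pot 90 mm and brushes about 200 mm high, loose bystander far right. Origin: centre of its underside
Mind the look-alikes: they are no part of the job. There is more than one size of the mould; the one meant has the size given above.

How it is judged:
By the outcome, as a careful person would: the job done as asked, in the order asked, and still so for the second after the job is handed in, with the robot touching nothing.
It also fails if it takes over 72 s, if anything falls off the work surface, if the arm or the gripper's body presses on something with over 40 N, if the wrist force passes 120 N, or if a joint passes its speed limit or range.

### The arm

A 7-joint arm with a two-finger parallel gripper is mounted at the origin on the work surface. World frame = base frame: x ahead of the robot, y to its left, z up, the work surface at z = 0. Lengths are in m, angles in degrees, forces in N, time in s.
With the tool pointing down it reaches from about 0.4 to 0.9 m from the base axis. Payload 5.6 kg.
Tool frame: the origin (TCP) lies on the centre line of the jaws, within the pads' length; the fingertips stand 8 mm ahead of it and the grasp point (between the pads) lies 11 mm behind it; z points along the fingers, y is the direction in which the jaws open and shut (so a half turn about z gives the same grasp; the last joint's range is limited). The gripper opens to 92 mm and grips with 3 to 60 N. Pads are 20 mm wide; open, the fingers measure 128 mm over their backs; the gripper's body (75 mm by 189 mm) begins 69 mm behind the grasp point.
Start: joints at [-2.464, 26.786, -0.665, 91.828, 0.344, 61.387, -3.226], TCP at [0.65, -0, 0.201] pointing down, gripper open.
Joint ranges: [-144.91, 144.91], [-17.63, 115.5], [-89.93, 88.59], [15.96, 139.68], [-74.01, 254.01], [8.47, 105.57], [-167.45, 167.45]. Speed limits (degrees/s): [147.25, 147.25, 180, 180, 180, 180, 180].

### API

Orientations are given as a 3x3 rotation matrix whose columns are the frame's x, y, z axes.
In Python, from plant import r gives the robot as it stands.
- The arm moves only by the tool apply_moves, never from a script. Its argument "rows" is a list of rows, each a list of 7 numbers: the opening, from 0 (shut) to 1 (fully open), then the shift along the tool's x, y, z in cm, then the turn, a rotation vector about the tool's x, y, z in degrees. In form: [[jaw, tx, ty, tz, rx, ry, rz], ...]. A call has 1 to 12 rows; each row shifts and turns the commanded pose from where the row before left it, along the tool's axes as they then stand; what a row does not reach is not made up. A row lasts 1/12 s, in which the tool goes at most 41.7 mm and 7.16 degrees, less where a joint would pass 70% of its speed; a pose out of reach is approached as far as the arm can. A call is refused whole if a number of a shift passes 4.17 or a number of a turn 7.16, either way. A call with a gripper value outside its range is refused whole. The fingers move at their own pace and stop on an object; "newtons" is the grip in N (left out, the last holds). Time passes only in rows, so rows that do not move let the fingers close. It gives the time, the measured TCP pose, the force and the opening at its end, in the units of the state.
- r.get_obs(): the state, without advancing time (a new reading comes with each control period).
- r.grab_frame(name): name is "scene" or "side" or "wrist"; returns a dict with "pixels" (384x512x3 uint8, blue, green, red), "mtx" (3x3 intrinsics, pixels), "rvec" (rotation vector, rad) and "tvec" (3), from world to camera coordinates, as OpenCV has them. Camera axes: x right, y down, z forward; pixel columns grow to the right and rows downward; lengths in m; the calibration is good to about 2 mm. The wrist camera is an equidistant fisheye: a pixel r from the principal point sees the ray r / f radians off the axis. A picture is of the moment at which its call begins. There is no depth.
- r.finish_job(): hands the job in, once; it reports no verdict.
The state is a dict: "time_s": time; "q": joint angles; "qd": joint speeds; "tau": joint torques, N m; "position": TCP position; "tool_rot": TCP orientation; "ft_force": force on the tool from outside, world axes, zero at the start; "torque": the same for the moment, N m; "width": finger opening in m.
Only numpy, scipy, OpenCV 4.12 (cv2) and the standard library are available. Lean on these libraries where they do the work, as an engineer would, in place of code of your own. Each camera call takes 0.05 s, during which the arm holds its last target. There are 200 camera calls.

## Working session

There is one attempt and no reset: what is moved stays moved. The work goes in short steps, Python scripts to look and compute and a tool call to move; the robot and the scene stay as the last step left them, time stands still between calls to the robot, and variables do not carry over. Pictures are saved under pics/ and viewed, about 8 in all and at most 12, crops included, and the job is handed in when it is done.

Besides the shell and the picture viewer there is one more tool, called after "Request:" as name([rows], argument=value, ...), one row to a line, values as JSON. apply_moves: Moves the arm, as the interface text tells. Its arguments: {"type":"object","properties":{"rows":{"type":"array"},"newtons":{"type":"number"}},"required":["rows"]}

```bash
mkdir -p pics; ls
python3 - <<'E'
from plant import r
import cv2
o=r.get_obs();print({k:o[k] for k in('time_s','position','tool_rot','ft_force','width')})
for n in('scene','side'):
    f=r.grab_frame(n);cv2.imwrite(f'pics/{n}0.png',f['pixels']);print(n,f['mtx'],f['rvec'],f['tvec'])
E
```

```text
pics
{'time_s': 0.0, 'position': array([ 6.49404984e-01, -1.04092117e-04,  2.00165633e-01]), 'tool_rot': array([[ 4.38492848e-05,  9.99998559e-01, -1.69725716e-03],
       [ 9.99999985e-01, -4.41337039e-05, -1.67538651e-04],
       [-1.67613316e-04, -1.69724979e-03, -9.99998546e-01]]), 'ft_force': array([-0.10750833,  0.50758757, -0.3446136 ]), 'width': 0.09195536862836005}
scene [[478.80288415   0.         262.8832693 ]
 [  0.         478.80288415 197.59406178]
 [  0.           0.           1.        ]] [ 2.42781318  1.06690919 -0.29692713] [-0.39823035 -0.37046359  1.5695905 ]
side [[468.37751108   0.         253.06457144]
 [  0.         468.37751108 197.49826034]
 [  0.           0.           1.        ]] [ 0.38697366 -2.82299606  1.07164455] [0.57319378 0.15017497 1.19309485]
```

View pics/scene0.png

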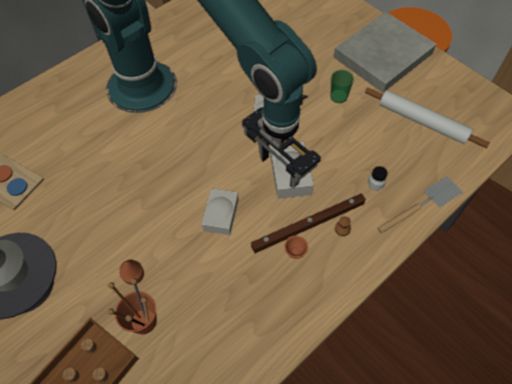

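View pics/side0.png

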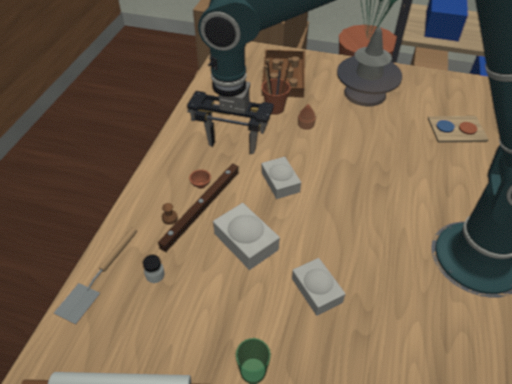

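Scene view: gripper hides the mould. Side view: target mould (the largest) at about (245,235), look-alikes at (281,177) and (318,285), fence from (163,243) to (237,170).

```bash
cat > h.py <<'E'
import numpy as np, cv2
from plant import r
def cast(f,uv,z):
    R,_=cv2.Rodrigues(np.array(f['rvec'],float)); t=np.array(f['tvec'],float).ravel()
    uv=np.atleast_2d(np.array(uv,float)); z=np.broadcast_to(z,len(uv))
    d=np.c_[uv,np.ones(len(uv))]@np.linalg.inv(f['mtx']).T@R
    c=-R.T@t
    return c+d*((z-c[2])/d[:,2])[:,None]
def proj(f,P):
    return cv2.projectPoints(np.array(P,float),np.array(f['rvec'],float),np.array(f['tvec'],float),f['mtx'],None)[0][:,0]
def blob(f,seed,kind):
    hsv=cv2.cvtColor(f['pixels'],cv2.COLOR_BGR2HSV)
    m=((hsv[...,1]<50)&(hsv[...,2]>90)) if kind=='mould' else ((hsv[...,2]<95)&(hsv[...,1]>60))
    n,l,s,c=cv2.connectedComponentsWithStats(m.astype(np.uint8),connectivity=4)
    k=l[seed[1],seed[0]]; assert k>0,'seed'
    return (l==k).astype(np.uint8)
E
python3 - <<'E'
from h import *
f=r.grab_frame('side')
for kind,seed in(('mould',(245,235)),('fence',(200,207))):
    m=blob(f,seed,kind); print(kind,m.sum())
    c=max(cv2.findContours(m,0,2)[0],key=cv2.contourArea); h=cv2.convexHull(c)
    p=cv2.approxPolyDP(h,2.5,True)[:,0]; print(p.tolist())
    for z in (0,.032,.056): print(z,cast(f,p,z)[:,:2].round(3).tolist())
for n,s in dict(stamp=(169,221),bowl=(200,183),jar=(155,281),gnome=(306,125),tumb=(253,378),s1=(283,193),s2=(320,308)).items(): print(n,cast(f,s,0).round(3))
I=f['pixels'][140:330,120:360]; cv2.imwrite('pics/crop1.png',cv2.resize(I,None,fx=3.2,fy=3.2,interpolation=cv2.INTER_CUBIC)[:600])
E
```

```text
mould 2245
[[241, 203], [278, 236], [277, 249], [250, 268], [215, 233], [213, 222]]
0 [[0.633, -0.01], [0.506, 0.074], [0.499, 0.115], [0.55, 0.19], [0.67, 0.109], [0.687, 0.075]]
0.032 [[0.625, 0.016], [0.502, 0.098], [0.495, 0.138], [0.544, 0.21], [0.66, 0.132], [0.677, 0.099]]
0.056 [[0.618, 0.036], [0.498, 0.115], [0.491, 0.154], [0.54, 0.225], [0.653, 0.149], [0.669, 0.117]]
fence 1317
[[236, 166], [237, 173], [166, 251], [161, 249], [158, 242], [165, 211], [231, 165]]
0 [[0.69, -0.148], [0.678, -0.12], [0.772, 0.198], [0.787, 0.196], [0.804, 0.177], [0.827, 0.074], [0.706, -0.148]]
0.032 [[0.68, -0.117], [0.668, -0.09], [0.759, 0.218], [0.774, 0.215], [0.79, 0.198], [0.812, 0.098], [0.695, -0.117]]
0.056 [[0.672, -0.094], [0.661, -0.068], [0.75, 0.233], [0.764, 0.23], [0.779, 0.213], [0.801, 0.116], [0.687, -0.094]]
stamp [[0.803 0.104 0.   ]]
bowl [[ 0.77  -0.052  0.   ]]
jar [[0.764 0.288 0.   ]]
gnome [[ 0.525 -0.393  0.   ]]
tumb [[0.469 0.451 0.   ]]
s1 [[ 0.528 -0.079  0.   ]]
s2 [[0.362 0.252 0.   ]]
```

View pics/crop1.png

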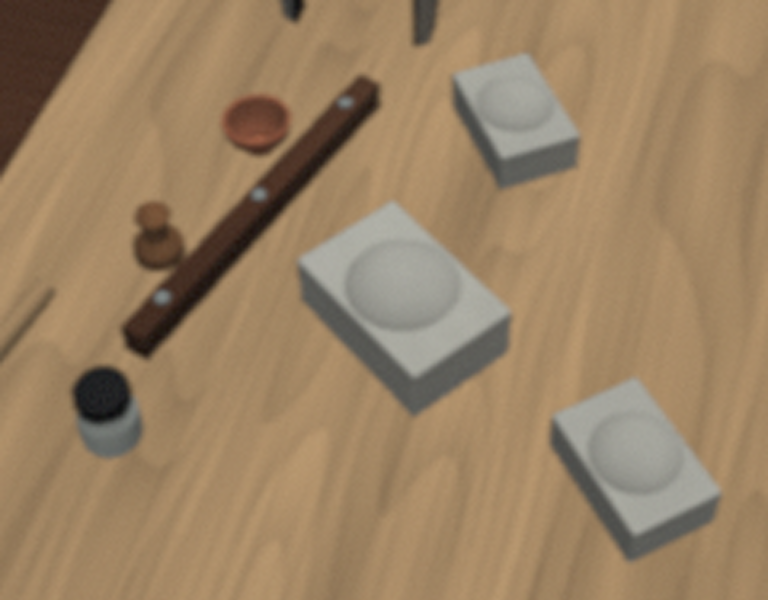

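Request:
apply_moves([
  [0,2.7,0.65,0,0,0,-6.4],
  [0,2.7,0.65,0,0,0,0],
  [0,0,0,0,0,0,0],
])

```text
time_s: 0.4
position: [0.6597, 0.0621, 0.2006]
tool_rot: [[-0.119, 0.993, -0.001], [0.993, 0.119, 0.005], [0.005, -0.0, -1.0]]
ft_force: [-0.9, 0.4, -0.3]
width: 0.074
```

Request:
apply_moves([
  [0,0,0,0,0,0,-6.3],
  [0,0,0,0,0,0,-6.3],
  [0,0,0,0,0,0,-6.3],
  [0,0,0,0,0,0,-6.3],
  [0,0,0,0,0,0,-6.3],
  [0,1.55,2.1,0,0,0,0],
  [0,1.55,2.1,0,0,0,0],
  [0,1.55,2.1,0,0,0,0],
  [0,1.55,2.1,0,0,0,0],
  [0,0,0,0,0,0,0],
  [0,0,0,0,0,0,0],
])

```text
time_s: 1.32
position: [0.6875, 0.1571, 0.2003]
tool_rot: [[-0.617, 0.787, -0.001], [0.787, 0.617, 0.0], [0.001, -0.001, -1.0]]
ft_force: [0.4, -0.3, -0.4]
width: 0.0012
```

```bash
cat >> h.py <<'E'
def shift(dst):
    o=r.get_obs(); d=np.array(dst)-o['position'][:len(dst)]
    if len(d)==2: d=np.r_[d,0]
    return (np.array(o['tool_rot']).T@d*100).round(2)
def mould(seed=None,name='side'):
    f=r.grab_frame(name)
    hsv=cv2.cvtColor(f['pixels'],cv2.COLOR_BGR2HSV)
    m=((hsv[...,1]<50)&(hsv[...,2]>90)).astype(np.uint8)
    m=blob(f,seed,'mould')
    c=max(cv2.findContours(m,0,2)[0],key=cv2.contourArea)
    return f,m,cv2.approxPolyDP(cv2.convexHull(c),2.5,True)[:,0]
E
python3 - <<'E'
from h import *
f=r.grab_frame('scene'); cv2.imwrite('pics/scene1.png',f['pixels'])
m=blob(f,(292,185),'mould');print(m.sum())
print(shift([.688,.163,.024]))
# predicted corners
C=np.array([.584,.114]);a=np.array([.835,-.55]);b=np.array([.55,.835])
P=[list(C+i*.075*a+j*.05*b)+[z] for z in(0,.056) for i,j in((1,1),(1,-1),(-1,-1),(-1,1))]
print(proj(f,P).round(0).tolist())
F=[[.678,-.12,0],[.772,.198,0]];print(proj(f,F).round())
I=f['pixels'].copy()
for p in proj(f,P+F).round().astype(int): cv2.circle(I,tuple(map(int,p)),1,(0,0,255),-1)
cv2.imwrite('pics/scene1.png',cv2.resize(I[90:270,180:400],None,fx=3.3,fy=3.3,interpolation=cv2.INTER_CUBIC))
E
```

```text
1930
[ 0.62  0.54 17.64]
[[313.0, 195.0], [278.0, 200.0], [269.0, 156.0], [302.0, 152.0], [314.0, 184.0], [278.0, 189.0], [269.0, 145.0], [303.0, 141.0]]
[[252. 247.]
 [358. 199.]]
```

View pics/scene1.png

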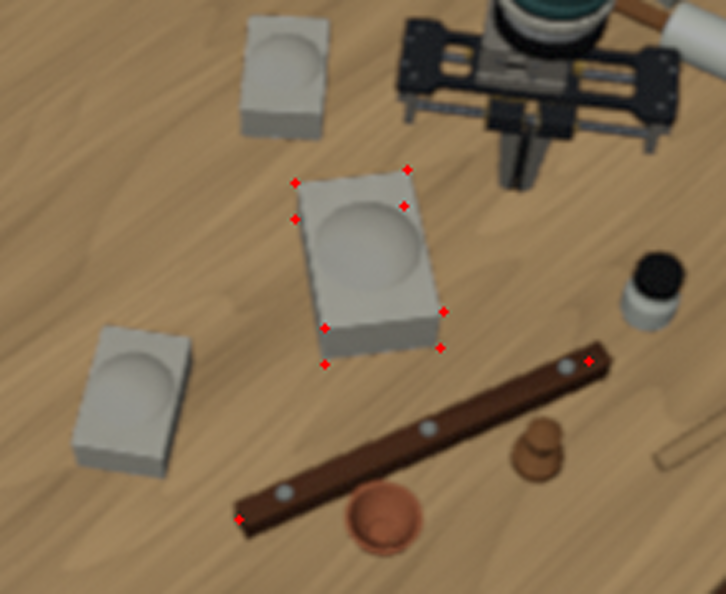

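Mould corners from the two views agree within ~3 mm. Now descend beside the front-left corner.

Request:
apply_moves([
  [0,0.3,0.3,2.2,0,0,0],
  [0,0.3,0.2,2.2,0,0,0],
  [0,0,0,2.2,0,0,0],
  [0,0,0,2.2,0,0,0],
  [0,0,0,2.2,0,0,0],
  [0,0,0,2.2,0,0,0],
  [0,0,0,2.2,0,0,0],
  [0,0,0,1.8,0,0,0],
  [0,0,0,0.4,0,0,0],
  [0,0,0,0,0,0,0],
])

```text
time_s: 2.2
position: [0.6874, 0.1606, 0.0235]
tool_rot: [[-0.613, 0.79, -0.003], [0.79, 0.613, -0.002], [0.0, -0.003, -1.0]]
ft_force: [0.2, -0.1, 0.7]
width: 0.0001
```

Run:
```python
from h import *
from numpy import cos,sin,radians as rd
f=r.grab_frame('scene'); print(cast(f,[[251.2,242.4],[361.8,193.9]],.032).round(4))
o=r.get_obs(); print(o['position'],o['ft_force'])
R=np.array(o['tool_rot'])
for h,L in((-123.4,30),(-132,32),(-150,33)): print(h,(R.T@np.array([cos(rd(h)),sin(rd(h)),0])*L/10).round(2))
```

```text
[[ 0.6783 -0.1212  0.032 ]
 [ 0.7756  0.2002  0.032 ]]
[0.68850268 0.16132761 0.02512852] [0.00779517 0.12874907 0.55228758]
-123.4 [-0.97 -2.84  0.  ]
-132 [-0.57 -3.15  0.  ]
-150 [ 0.45 -3.27  0.  ]
```

Request:
apply_moves([
  [0,-0.16,-0.47,0,0,0,0],
  [0,-0.16,-0.47,0,0,0,0],
  [0,-0.16,-0.47,0,0,0,0],
  [0,-0.16,-0.47,0,0,0,0],
  [0,-0.16,-0.47,0,0,0,0],
  [0,-0.13,-0.47,0,0,0,0],
  [0,-0.1,-0.5,0,0,0,0],
  [0,-0.1,-0.5,0,0,0,0],
])

```text
time_s: 2.92
position: [0.6661, 0.1306, 0.0256]
tool_rot: [[-0.614, 0.789, 0.003], [0.789, 0.614, 0.001], [-0.001, 0.003, -1.0]]
ft_force: [2.2, 1.2, 0.1]
width: 0.0002
```

Request:
apply_moves([
  [0,-0.1,-0.5,0,0,0,0],
  [0,-0.1,-0.5,0,0,0,0],
  [0,-0.08,-0.5,0,0,0,0],
  [0,-0.05,-0.5,0,0,0,0],
  [0,-0.03,-0.5,0,0,0,0],
  [0,0,-0.5,0,0,0,0],
  [0,0.03,-0.5,0,0,0,0],
  [0,0.06,-0.5,0,0,0,0],
])

```text
time_s: 3.58
position: [0.6354, 0.1033, 0.0254]
tool_rot: [[-0.614, 0.789, 0.001], [0.789, 0.614, -0.0], [-0.001, 0.001, -1.0]]
ft_force: [4.9, -0.1, 1.9]
width: 0.0003
```

Run:
```python
from h import *
f=r.grab_frame('scene')
cv2.imwrite('pics/scene2.png',cv2.resize(f['pixels'][90:270,180:400],None,fx=3.3,fy=3.3,interpolation=cv2.INTER_CUBIC))
```

```text
(no output)
```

View pics/scene2.png

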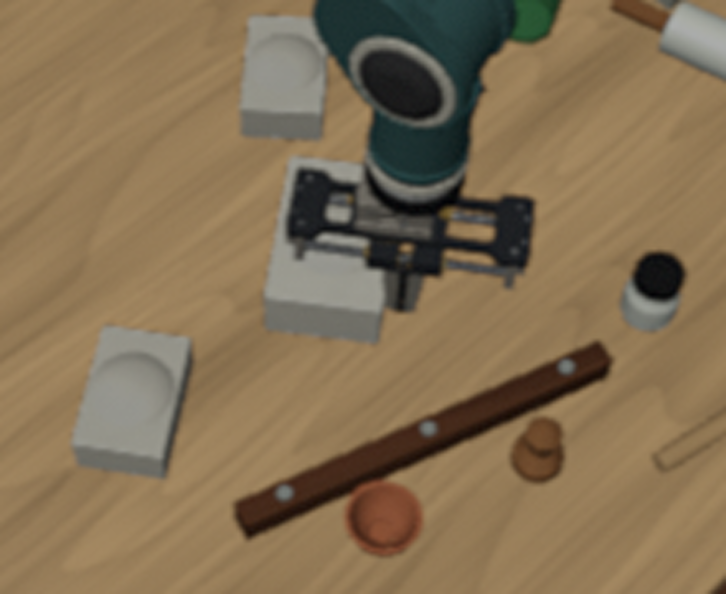

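The finger is on the left face near its front corner; the mould has turned about 20° (top corners in crop at (265,297), (385,303), (290,160)).

```bash
cat >> h.py <<'E'
O=np.array([.726,.0395]);FH=73.2
def pose(f,uvs): # front-right, front-left, back-right (pixels of top corners)
    fr,fl,br=cast(f,uvs,.056)[:,:2]
    h=np.degrees(np.arctan2(*(fr-br)[::-1])); C=(fl+br)/2
    print('sizes',np.linalg.norm(fr-br).round(3),np.linalg.norm(fr-fl).round(3)); return rep(C,h)
def rep(C,h):
    t=np.radians(FH);d=C-O
    print('C',C.round(4),'long hdg',round(h,1),'to go',round(h-(FH-180),1),'fence xy',(d@[np.sin(t),-np.cos(t)]).round(4),(d@[np.cos(t),np.sin(t)]).round(4))
    return C,h
E
python3 - <<'E'
from h import *
f=r.grab_frame('scene')
pose(f,np.array([[265,297],[385,303],[290,160]])/3.3+[180,90])
E
```

```text
sizes 0.143 0.1
C [0.5549 0.1057] long hdg -51.1 to go 55.7 fence xy -0.183 0.0139
```

Request:
apply_moves([
  [0,0,1.0,0,0,0,0],
  [0,0,0.5,-2.0,0,0,0],
  [0,0,0,-2.5,0,0,0],
  [0,0,0,-2.5,0,0,6],
  [0,0,0,-2.5,0,0,6],
  [0,0,0,0,0,0,6],
  [0,0,0,0,0,0,0],
])

```text
time_s: 4.27
position: [0.6472, 0.1139, 0.1211]
tool_rot: [[-0.338, 0.941, 0.0], [0.941, 0.338, 0.0], [0.0, 0.0, -1.0]]
ft_force: [0.8, 0.7, -0.3]
width: 0.0004
```

```bash
python3 -c "
from h import *
print(r.get_obs()['position'],shift([.442,.099]))"
```

```text
[0.64719526 0.11386492 0.12106253] [  5.55 -19.81  -0.  ]
```

Request:
apply_moves([
  [0,0.7,-2.5,0,0,0,0],
  [0,0.7,-2.5,0,0,0,0],
  [0,0.7,-2.5,0,0,0,0],
  [0,0.7,-2.5,0,0,0,0],
  [0,0.7,-2.5,0,0,0,0],
  [0,0.7,-2.5,0,0,0,0],
  [0,0.7,-2.5,0,0,0,0],
  [0,0.65,-2.3,0,0,0,0],
  [0,0,0,2.5,0,0,0],
  [0,0,0,2.5,0,0,0],
  [0,0,0,2.5,0,0,0],
  [0,0,0,2.1,0,0,0],
])

```text
time_s: 5.27
position: [0.4398, 0.0976, 0.0218]
tool_rot: [[-0.344, 0.939, -0.004], [0.939, 0.344, -0.001], [0.001, -0.005, -1.0]]
ft_force: [0.3, 0.7, -0.2]
width: 0.0003
```

Run:
```python
from h import *
from numpy import cos,sin,radians as rd
o=r.get_obs(); print(o['position'],o['ft_force'])
R=np.array(o['tool_rot'])
for h in(38,25,10): print(h,(R.T@np.array([cos(rd(h)),sin(rd(h)),0])).round(2))
f=r.grab_frame('scene')
m=blob(f,(285,175),'mould')
c=max(cv2.findContours(m,0,2)[0],key=cv2.contourArea);p=cv2.approxPolyDP(cv2.convexHull(c),2.5,True)[:,0];print(p.tolist())
cv2.imwrite('pics/scene3.png',cv2.resize(f['pixels'][90:270,180:400],None,fx=3.3,fy=3.3,interpolation=cv2.INTER_CUBIC))
```

```text
[0.43984246 0.09764256 0.0217627 ] [ 0.31409553  0.7185281  -0.24150228]
38 [ 0.31  0.95 -0.  ]
25 [ 0.08  1.   -0.  ]
10 [-0.18  0.98 -0.  ]
[[300, 141], [293, 192], [261, 189], [259, 179], [268, 137]]
```

Request:
apply_moves([
  [0,0.16,0.48,0,0,0,0],
  [0,0.16,0.48,0,0,0,0],
  [0,0.16,0.48,0,0,0,0],
  [0,0.16,0.48,0,0,0,0],
  [0,0.16,0.48,0,0,0,0],
  [0,0.14,0.48,0,0,0,0],
  [0,0.12,0.49,0,0,0,0],
  [0,0.1,0.49,0,0,0,0],
  [0,0.08,0.5,0,0,0,0],
  [0,0.06,0.5,0,0,0,0],
  [0,0.04,0.5,0,0,0,0],
  [0,0.02,0.5,0,0,0,0],
])

```text
time_s: 6.32
position: [0.4929, 0.131, 0.024]
tool_rot: [[-0.341, 0.94, -0.0], [0.94, 0.341, 0.0], [0.0, -0.0, -1.0]]
ft_force: [-4.4, 0.5, 1.5]
width: 0.0002
```

Request:
apply_moves([
  [0,0.0,0.5,0,0,0,0],
  [0,-0.03,0.5,0,0,0,0],
  [0,-0.06,0.5,0,0,0,0],
])

```text
time_s: 6.57
position: [0.5075, 0.135, 0.024]
tool_rot: [[-0.34, 0.94, -0.0], [0.94, 0.34, 0.0], [0.0, 0.0, -1.0]]
ft_force: [-3.7, -0.1, 0.9]
width: 0.0004
```

```bash
cat >> h.py <<'E'
def see(seed):
    f=r.grab_frame('scene'); m=blob(f,seed,'mould')
    c=max(cv2.findContours(m,0,2)[0],key=cv2.contourArea);p=cv2.approxPolyDP(cv2.convexHull(c),2.5,True)[:,0]
    for q in p: print(q, cast(f,q,.056)[0,:2].round(3),cast(f,q,0)[0,:2].round(3))
    return f
E
python3 - <<'E'
from h import *
f=see((285,175))
cv2.imwrite('pics/scene4.png',cv2.resize(f['pixels'][90:270,180:400],None,fx=3.3,fy=3.3,interpolation=cv2.INTER_CUBIC))
E
```

```text
[285 143] [0.519 0.152] [0.491 0.182]
[315 155] [0.607 0.185] [0.583 0.217]
[292 203] [0.675 0.029] [0.654 0.053]
[262 189] [ 0.588 -0.001] [0.563 0.022]
[262 179] [0.565 0.021] [0.538 0.044]
```

Request:
apply_moves([
  [0,0,0.5,0,0,0,0],
  [0,-0.02,0.5,0,0,0,0],
  [0,-0.04,0.5,0,0,0,0],
  [0,-0.06,0.5,0,0,0,0],
  [0,-0.08,0.5,0,0,0,0],
  [0,-0.1,0.49,0,0,0,0],
  [0,-0.12,0.49,0,0,0,0],
  [0,0,0,0,0,0,0],
])

```text
time_s: 7.28
position: [0.5429, 0.1428, 0.0242]
tool_rot: [[-0.34, 0.94, 0.002], [0.94, 0.34, 0.0], [-0.0, 0.002, -1.0]]
ft_force: [0.3, 0.6, -0.7]
width: 0.0003
```

Run:
```python
from h import *
f=see((285,180))
cv2.imwrite('pics/scene5.png',cv2.resize(f['pixels'][90:270,180:400],None,fx=3.3,fy=3.3,interpolation=cv2.INTER_CUBIC))
```

```text
[298 149] [0.56  0.165] [0.533 0.195]
[324 169] [0.657 0.17 ] [0.636 0.2  ]
[290 210] [0.687 0.01 ] [0.666 0.033]
[265 191] [0.599 0.001] [0.574 0.023]
[265 181] [0.575 0.023] [0.549 0.046]
```

View pics/scene5.png

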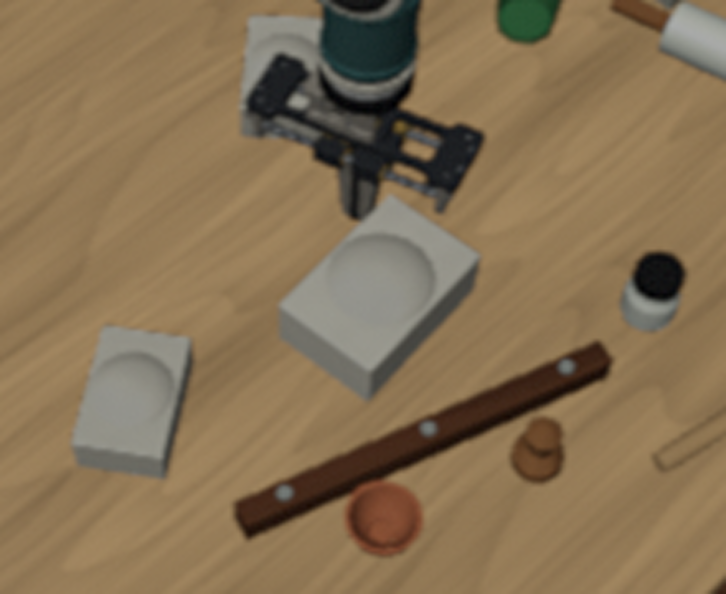

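Request:
apply_moves([
  [0,0,-0.8,0,0,0,0],
  [0,0.7,0.2,0,0,0,7],
  [0,0.7,0.1,0,0,0,7],
  [0,0,0.5,0,0,0,0],
  [0,0,0.5,0,0,0,0],
  [0,-0.03,0.5,0,0,0,0],
  [0,-0.06,0.5,0,0,0,0],
  [0,-0.08,0.5,0,0,0,0],
  [0,-0.1,0.5,0,0,0,0],
  [0,-0.12,0.5,0,0,0,0],
  [0,-0.13,0.45,0,0,0,0],
  [0,0,0,0,0,0,0],
])

```text
time_s: 8.33
position: [0.5739, 0.1525, 0.0241]
tool_rot: [[-0.102, 0.995, 0.002], [0.995, 0.102, -0.0], [-0.0, 0.002, -1.0]]
ft_force: [-0.3, 0.2, -0.3]
width: 0.0007
```

Run:
```python
from h import *
f=see((285,187))
```

```text
[307 157] [0.597 0.164] [0.572 0.194]
[329 179] [0.69  0.156] [0.669 0.186]
[287 216] [ 0.694 -0.008] [0.674 0.014]
[267 195] [ 0.611 -0.003] [0.587 0.019]
[266 184] [0.584 0.018] [0.559 0.041]
```

Request:
apply_moves([
  [0,-0.1,0.4,0,0,0,0],
  [0,-0.1,0.4,0,0,0,0],
  [0,-0.1,0.4,0,0,0,0],
  [0,-0.06,0.3,0,0,0,0],
  [0,0,0,0,0,0,0],
  [0,0,-1.0,0,0,0,0],
  [0,0,-2.0,0,0,0,0],
  [0,0,-2.0,-1.0,0,0,0],
  [0,0,-2.5,-2.0,0,0,0],
  [0,0,0,0,0,0,0],
])

```text
time_s: 9.22
position: [0.5114, 0.1427, 0.0563]
tool_rot: [[-0.103, 0.995, 0.002], [0.995, 0.103, -0.0], [-0.0, 0.002, -1.0]]
ft_force: [-0.6, 0.0, -0.3]
width: 0.0005
```

Run:
```python
from h import *
f=see((285,187))
print(r.get_obs()['position'])
g=r.grab_frame('side')
cv2.imwrite('pics/m6.png',np.hstack([cv2.resize(x,None,fx=3,fy=3,interpolation=cv2.INTER_CUBIC) for x in (f['pixels'][120:290,240:372],g['pixels'][130:300,140:272])]))
```

```text
[311 161] [0.614 0.162] [0.59  0.193]
[330 186] [0.707 0.142] [0.688 0.171]
[286 219] [ 0.699 -0.016] [0.679 0.005]
[268 196] [ 0.616 -0.004] [0.592 0.018]
[267 184] [0.586 0.02 ] [0.56  0.043]
[0.51359716 0.14297517 0.05581386]
```

View pics/m6.png

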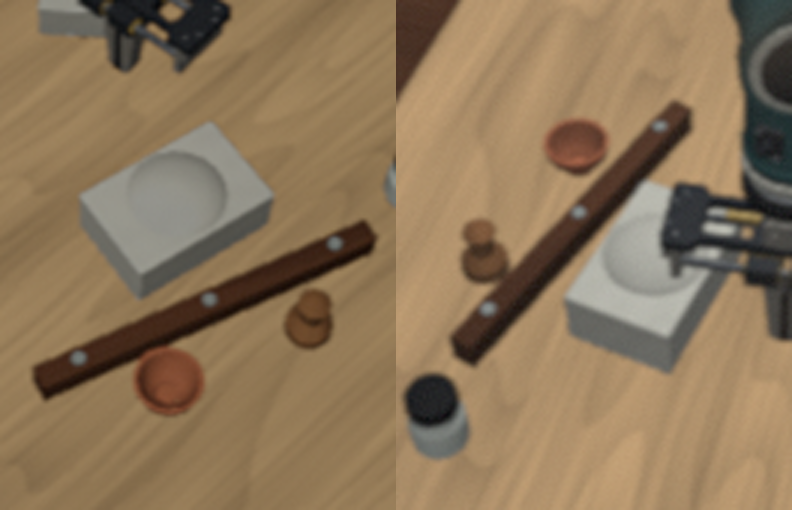

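Request:
apply_moves([
  [0,0,0,-2.5,0,0,-6.7],
  [1,0,0,-2.5,0,0,-6.7],
  [1,0,0,0,0,0,-6.7],
  [1,0,0,0,0,0,-6.7],
  [1,0,0,0,0,0,-6.7],
  [1,0,0,0,0,0,-6.7],
  [1,0,0,0,0,0,-6.7],
  [1,0,0,0,0,0,-6.7],
  [1,0,0,0,0,0,-6.7],
  [1,0,0,0,0,0,-6.7],
  [1,0,0,0,0,0,0],
])

```text
time_s: 10.23
position: [0.5146, 0.143, 0.1036]
tool_rot: [[-0.956, 0.293, 0.001], [0.293, 0.956, 0.001], [-0.001, 0.001, -1.0]]
ft_force: [-0.1, -0.3, -0.0]
width: 0.0648
```

Run:
```python
from h import *
R=np.array(r.get_obs()['tool_rot']);print(np.degrees(np.arctan2(R[1,1],R[0,1])),shift([.556,.1085,.024]))
# fence heading: fit lines along both long edges of the fence blob, scene & side
f=r.grab_frame('scene')
hsv=cv2.cvtColor(f['pixels'],cv2.COLOR_BGR2HSV)
m=np.zeros((384,512),np.uint8);m[190:260,245:372]=((hsv[...,2]<110)&(hsv[...,1]>60))[190:260,245:372]
m=cv2.morphologyEx(m,cv2.MORPH_OPEN,np.ones((3,3)))
cols=range(262,355,2); up=[];
g=f['pixels'].astype(float).sum(2)
for c in cols:
    y0=242.4-(c-251.2)*48.5/110.6
    ys=np.arange(int(y0)-5,int(y0)+6); d=g[ys+1,c]-g[ys-1,c]; k=int(d.argmin())
    if 0<k<len(d)-1:
        s=.5*(d[k-1]-d[k+1])/(d[k-1]-2*d[k]+d[k+1]); up.append((c,ys[k]+s))
vx,vy,x,y=cv2.fitLine(np.float32(up),cv2.DIST_HUBER,0,.01,.01).ravel()
P=cast(f,[[255,y+(255-x)*vy/vx],[360,y+(360-x)*vy/vx]],.032)
d=P[1]-P[0];print(P.round(4),np.degrees(np.arctan2(d[1],d[0])))
```

```text
72.98378863106706 [-4.96 -2.09  7.96]
[[ 0.6792 -0.1086  0.032 ]
 [ 0.7705  0.1984  0.032 ]] 73.42564875576231
```

Request:
apply_moves([
  [1,-1.7,-0.7,0,0,0,-0.4],
  [1,-1.7,-0.7,0,0,0,0],
  [1,-1.5,-0.7,0,0,0,0],
  [1,0,0,2.0,0,0,0],
  [1,0,0,2.0,0,0,0],
  [1,0,0,2.0,0,0,0],
  [1,0,0,1.9,0,0,0],
  [1,0,0,0,0,0,0],
])

```text
time_s: 10.95
position: [0.5519, 0.108, 0.0214]
tool_rot: [[-0.957, 0.291, -0.006], [0.291, 0.957, -0.002], [0.005, -0.003, -1.0]]
ft_force: [-0.2, 0.6, 1.3]
width: 0.0922
```

Request:
apply_moves([
  [1,-0.5,0,0,0,0,0],
  [1,-0.5,0,0,0,0,0],
  [1,-0.5,0,0,0,0,0],
  [1,-0.5,0,0,0,0,0],
  [1,-0.5,0,0,0,0,0],
  [1,-0.4,0,0,0,0,0],
  [1,-0.4,0,0,0,0,0],
])

```text
time_s: 11.53
position: [0.585, 0.1006, 0.0254]
tool_rot: [[-0.958, 0.286, -0.001], [0.286, 0.958, 0.001], [0.001, 0.001, -1.0]]
ft_force: [-3.9, 2.7, 2.5]
width: 0.0917
```

Request:
apply_moves([
  [1,-0.4,0,0,0,0,0],
  [1,-0.4,0,0,0,0,0],
  [1,0,0,0,0,0,0],
])

```text
time_s: 11.78
position: [0.5939, 0.0973, 0.025]
tool_rot: [[-0.958, 0.288, 0.001], [0.288, 0.958, 0.0], [-0.001, 0.0, -1.0]]
ft_force: [-0.5, 1.6, 1.0]
width: 0.0919
```

Run:
```python
from h import *
f=see((285,192))
g=r.grab_frame('side')
cv2.imwrite('pics/m7.png',np.hstack([cv2.resize(x,None,fx=3,fy=3,interpolation=cv2.INTER_CUBIC) for x in (f['pixels'][120:290,240:372],g['pixels'][130:300,140:272])]))
```

```text
[314 165] [0.629 0.159] [0.606 0.189]
[330 188] [0.711 0.137] [0.692 0.166]
[330 194] [0.724 0.124] [0.706 0.152]
[284 221] [ 0.699 -0.024] [ 0.68  -0.003]
[268 196] [ 0.616 -0.004] [0.592 0.018]
[267 185] [0.588 0.018] [0.563 0.041]
```

View pics/m7.png

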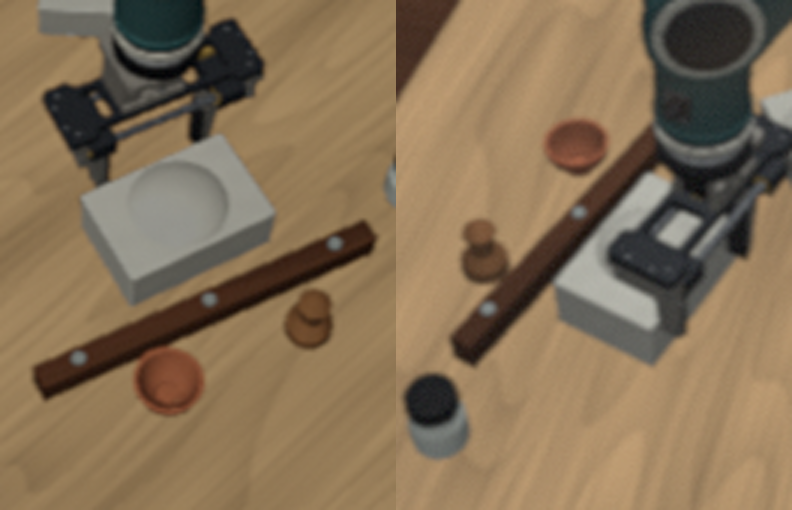

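Request:
apply_moves([
  [1,-0.3,0,0,0,0,0],
  [1,-0.3,0,0,0,0,0],
])

```text
time_s: 12.05
position: [0.5983, 0.0958, 0.025]
tool_rot: [[-0.958, 0.287, -0.001], [0.287, 0.958, -0.0], [0.001, -0.0, -1.0]]
ft_force: [-3.9, 0.8, 1.8]
width: 0.0921
```

```bash
cat >> h.py <<'E'
def edge(f,p,q,n=60,w=4):
    "subpixel strongest-gradient line near p-q; returns fitted endpoints"
    g=cv2.GaussianBlur(f['pixels'],(3,3),0).astype(np.float32).sum(2); p=np.array(p,float);q=np.array(q,float)
    u=(q-p)/np.linalg.norm(q-p);nn=np.array([-u[1],u[0]]);s=np.arange(-w,w+.1,.25);pts=[]
    for k in np.linspace(.12,.88,n):
        c=p+k*(q-p);X=(c+s[:,None]*nn).astype(np.float32)
        d=np.abs(np.gradient(cv2.remap(g,X[None,:,0],X[None,:,1],1)[0]));i=d.argmax();pts.append(c+s[i]*nn)
    vx,vy,x,y=cv2.fitLine(np.float32(pts),cv2.DIST_HUBER,0,.01,.01).ravel();v=np.array([vx,vy]);o=np.array([x,y])
    return np.array([o+v*((e-o)@v) for e in(p,q)])
def hdg(f,l,z):
    P=cast(f,l,z);d=P[1]-P[0];return round(float(np.degrees(np.arctan2(d[1],d[0]))),2)
E
python3 - <<'E'
from h import *
o=r.get_obs();print(o['torque'],o['ft_force'],o['position'])
f=see((285,192))
for z,p,q in((.056,(283.5,212),(331,188.5)),(.056,(267,185),(314,165)),(0,(284.5,221),(331,198))):
    l=edge(f,p,q);print(z,l.round(1).tolist(),hdg(f,l,z))
l=edge(f,(251.2,242.4),(361.8,193.9));print('fence',l.round(1).tolist(),hdg(f,l,.032),cast(f,l,.032).round(4).tolist())
cv2.imwrite('pics/m8.png',cv2.resize(f['pixels'][130:250,250:370],None,fx=5,fy=5,interpolation=cv2.INTER_CUBIC))
E
```

```text
[ 0.32658549  0.90353337 -0.10259046] [-3.89169073  0.77940538  1.79532275] [0.5982755  0.09576465 0.02496918]
[314 166] [0.632 0.156] [0.608 0.187]
[331 191] [0.72  0.132] [0.701 0.161]
[330 197] [0.731 0.117] [0.713 0.145]
[282 221] [ 0.696 -0.028] [ 0.676 -0.007]
[268 196] [ 0.616 -0.004] [0.592 0.018]
[267 186] [0.591 0.016] [0.565 0.039]
0.056 [[284.1, 213.5], [332.7, 192.3]] 73.38
0.056 [[267.0, 184.9], [314.2, 165.4]] 73.09
0 [[284.8, 221.8], [332.1, 200.5]] 73.9
fence [[250.8, 241.6], [361.2, 192.6]] 73.46 [[0.676, -0.1203, 0.032], [0.7718, 0.2021, 0.032]]
```

View pics/m8.png

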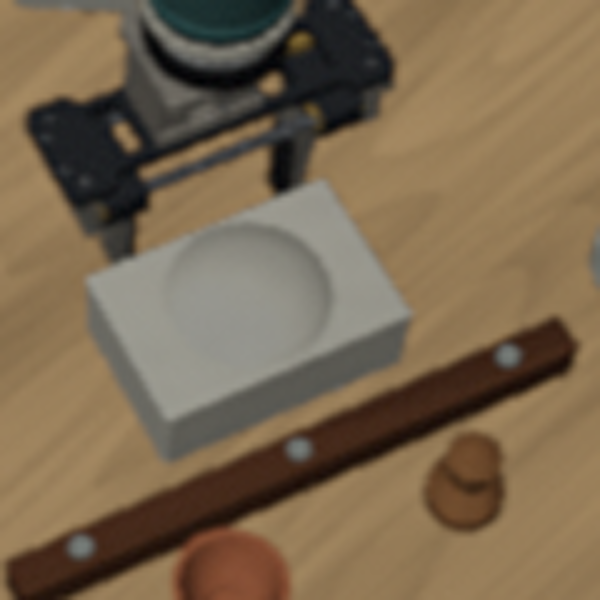

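Square now: long side at 73.4° vs fence 73.5°, gap ≈ 28 mm. Pushing straight in.

Request:
apply_moves([
  [1,0,0,0,0,0,0],
  [1,-0.4,0,0,0,0,0],
  [1,-0.4,0,0,0,0,0],
  [1,-0.4,0,0,0,0,0],
  [1,-0.4,0,0,0,0,0],
  [1,-0.4,0,0,0,0,0],
  [1,-0.3,0,0,0,0,0],
  [1,-0.2,0,0,0,0,0],
])

```text
time_s: 12.77
position: [0.6208, 0.0883, 0.0248]
tool_rot: [[-0.958, 0.287, -0.005], [0.287, 0.958, -0.001], [0.005, -0.002, -1.0]]
ft_force: [-14.0, 0.9, 9.5]
width: 0.0919
```

Request:
apply_moves([
  [1,-0.15,0,0,0,0,0],
  [1,-0.1,0,0,0,0,0],
])

```text
time_s: 12.93
position: [0.6208, 0.0884, 0.0247]
tool_rot: [[-0.958, 0.287, -0.009], [0.287, 0.958, -0.001], [0.009, -0.003, -1.0]]
ft_force: [-17.4, 2.5, 11.9]
width: 0.092
```

Request:
apply_moves([
  [1,0.3,0,0,0,0,0],
  [1,1.0,0,0,0,0,0],
  [1,2.5,0,0,0,0,0],
  [1,3.5,0,0,0,0,0],
  [1,3.5,0,0,0,0,0],
  [1,0,0,0,0,0,0],
])

```text
time_s: 13.43
position: [0.5159, 0.1206, 0.0249]
tool_rot: [[-0.959, 0.283, -0.003], [0.283, 0.959, -0.0], [0.003, -0.001, -1.0]]
ft_force: [-0.9, 0.6, -0.7]
width: 0.0918
```

Run:
```python
from h import *
f=see((285,200)); g=r.grab_frame('side')
print(r.get_obs()['ft_force'])
for z,p,q in((.056,(281,220),(331,199)),(.056,(269,195),(316,174))):
    l=edge(f,p,q,w=3);print(z,l.round(1).tolist(),hdg(f,l,z),cast(f,l,z).round(4).tolist())
cv2.imwrite('pics/m9.png',np.hstack([cv2.resize(x,None,fx=4,fy=4,interpolation=cv2.INTER_CUBIC) for x in (f['pixels'][150:270,250:350],g['pixels'][150:270,160:260])]))
```

```text
[319 173] [0.657 0.15 ] [0.635 0.18 ]
[335 200] [0.746 0.12 ] [0.729 0.148]
[285 225] [ 0.71 -0.03] [ 0.691 -0.01 ]
[272 203] [ 0.639 -0.01 ] [0.616 0.011]
[271 192] [0.612 0.011] [0.588 0.034]
[ 0.53571187 -0.77689193  0.12070841]
0.056 [[282.2, 222.8], [332.0, 201.4]] 72.81 [[0.7001, -0.0312, 0.056], [0.744, 0.1108, 0.056]]
0.056 [[268.1, 192.6], [316.1, 174.3]] 71.22 [[0.608, 0.0038, 0.056], [0.6547, 0.1412, 0.056]]
```

View pics/m9.png

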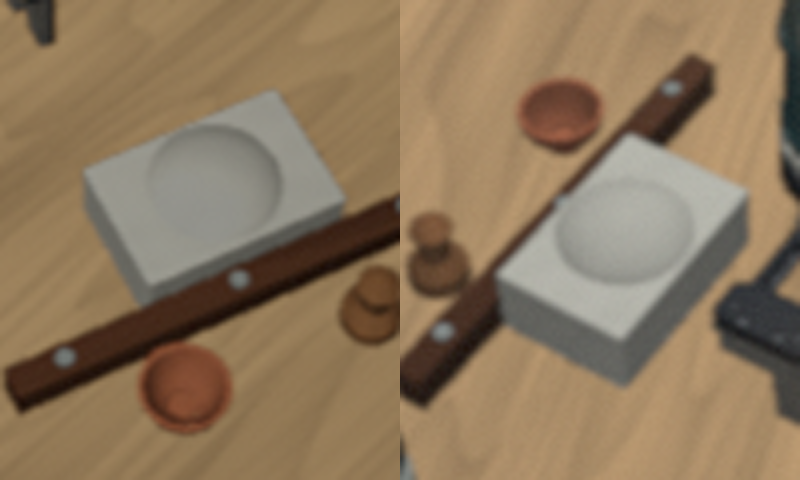

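The near view shows the side touching at the left end but a few mm open at the right end; I'll push with closed fingers at the right half.

```bash
python3 -c "
from h import *
print(shift([.594,.059,.024]))"
```

```text
[-8.58 -3.71  0.2 ]
```

Request:
apply_moves([
  [0,0,-1.2,0,0,0,0],
  [0,0,-1.2,0,0,0,0],
  [0,0,-1.3,0,0,0,0],
  [0,-1.5,0,0,0,0,0],
  [0,-1.5,0,0,0,0,0],
  [0,-1.5,0,0,0,0,0],
  [0,-1.5,0,0,0,0,0],
  [0,-1.3,0,0,0,0,0],
  [0,-1.2,0,0,0,0,0],
  [0,-0.4,0,0,0,0,0],
  [0,-0.4,0,0,0,0,0],
  [0,-0.4,0,0,0,0,0],
])

```text
time_s: 14.53
position: [0.6037, 0.0542, 0.0248]
tool_rot: [[-0.957, 0.289, -0.001], [0.289, 0.957, -0.0], [0.001, -0.0, -1.0]]
ft_force: [0.2, -0.0, -0.1]
width: 0.0138
```

Request:
apply_moves([
  [0,-0.3,0,0,0,0,0],
  [0,-0.3,0,0,0,0,0],
])

```text
time_s: 14.7
position: [0.6096, 0.0535, 0.0251]
tool_rot: [[-0.958, 0.287, -0.0], [0.287, 0.958, -0.0], [0.0, -0.0, -1.0]]
ft_force: [0.5, -0.3, 0.7]
width: 0.0011
```

Request:
apply_moves([
  [0,-0.2,0,0,0,0,0],
  [0,-0.2,0,0,0,0,0],
  [0,0,0,0,0,0,0],
])

```text
time_s: 14.95
position: [0.6104, 0.0534, 0.0247]
tool_rot: [[-0.958, 0.286, -0.007], [0.286, 0.958, -0.0], [0.006, -0.002, -1.0]]
ft_force: [-7.2, 0.6, 4.6]
width: 0.0008
```

Request:
apply_moves([
  [0,-0.15,0,0,0,0,0],
  [0,-0.15,0,0,0,0,0],
  [0,0,0,0,0,0,0],
])

```text
time_s: 15.2
position: [0.6104, 0.0534, 0.0245]
tool_rot: [[-0.958, 0.286, -0.012], [0.286, 0.958, -0.0], [0.011, -0.004, -1.0]]
ft_force: [-15.0, 1.7, 10.0]
width: 0.0006
```

Request:
apply_moves([
  [0,0.7,0,0,0,0,0],
  [0,1.0,0,0,0,0,0],
  [0,0,2.0,0,0,0,0],
  [0,0,2.0,0,0,0,0],
  [0,0,2.0,0,0,0,0],
  [0,-0.4,0,0,0,0,0],
  [0,-0.4,0,0,0,0,0],
  [0,-0.3,0,0,0,0,0],
  [0,-0.2,0,0,0,0,0],
  [0,-0.2,0,0,0,0,0],
  [0,-0.2,0,0,0,0,0],
  [0,0,0,0,0,0,0],
])

```text
time_s: 16.2
position: [0.6273, 0.1101, 0.0245]
tool_rot: [[-0.958, 0.287, -0.013], [0.287, 0.958, 0.0], [0.012, -0.003, -1.0]]
ft_force: [-16.0, 4.5, 12.1]
width: -0.0
```

Request:
apply_moves([
  [0,-0.15,0,0,0,0,0],
  [0,-0.1,0,0,0,0,0],
  [0,0,0,0,0,0,0],
])

```text
time_s: 16.45
position: [0.6272, 0.1101, 0.0245]
tool_rot: [[-0.958, 0.287, -0.017], [0.287, 0.958, 0.0], [0.016, -0.005, -1.0]]
ft_force: [-21.7, 4.6, 16.3]
width: 0.0001
```

Both halves stop solid on a line at 73.5°, which is the fence's heading, so the side is flush. Retreating and checking.

Request:
apply_moves([
  [0,0.6,0,0,0,0,0],
  [0,1.0,0,0,0,0,0],
  [0,2.5,0,0,0,0,0],
  [0,3.0,0,0,0,0,0],
  [0,3.0,0,-1.0,0,0,0],
  [0,1.0,0,-3.0,0,0,0],
  [0,0,0,-3.0,0,0,0],
  [0,0,0,-3.0,0,0,0],
  [0,0,0,0,0,0,0],
])

```text
time_s: 17.2
position: [0.5336, 0.1402, 0.1308]
tool_rot: [[-0.957, 0.289, 0.011], [0.289, 0.957, 0.002], [-0.01, 0.005, -1.0]]
ft_force: [0.3, 0.6, 0.3]
width: 0.0004
```

Run:
```python
from h import *
f=r.grab_frame('scene'); g=r.grab_frame('side')
l=edge(f,(285,221.5),(336,200),w=2.5);print(hdg(f,l,.056),cast(f,l,.056).round(4).tolist())
print(r.get_obs()['ft_force'])
cv2.imwrite('pics/m10.png',np.hstack([cv2.resize(x,None,fx=4,fy=4,interpolation=cv2.INTER_CUBIC) for x in (f['pixels'][150:270,250:350],g['pixels'][150:270,160:260])]))
```

```text
73.85 [[0.7042, -0.0239, 0.056], [0.7466, 0.1225, 0.056]]
[ 0.09662555 -0.39034353 -0.79866759]
```

View pics/m10.png

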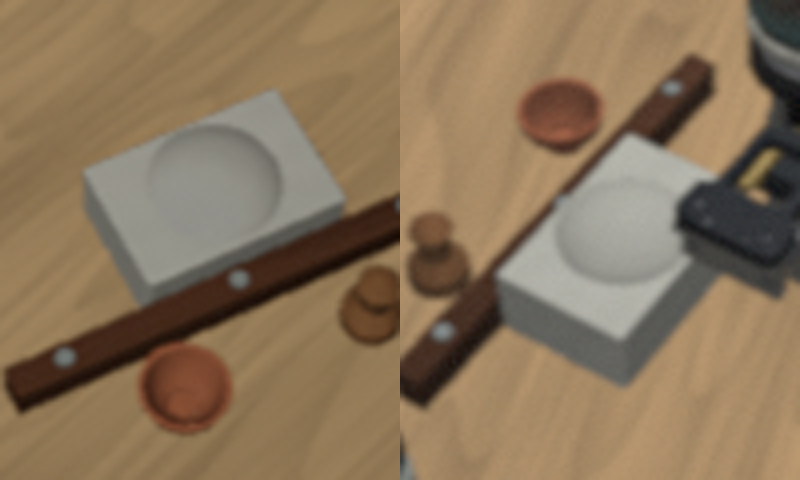

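```bash
python3 -c "
from plant import r
print(r.finish_job(), r.get_obs()['time_s'])"
```

```text
the job is handed in; nothing more can be done
the job is handed in; nothing more can be done
```

The mould's long side now lies against the fence, well within its ends, and I handed the job in at about 17 s with the hand clear. I turned it by pushing the front-left corner, then the back-right corner, and squared it with the two open fingertips. At that point the long side was at 73.4° against the fence's 73.5°, with about 28 mm between them. Then I pushed it straight in.

**Last checks:**
- **Flush:** closed-finger pushes at each half of the long side (15–22 N) both stopped dead, on a line at 73.5°, the fence's heading. The final picture reads 73.85° and shows no visible gap.
- **Disagreement:** a view after the main push read the side 0.6° to 2° off, suggesting a small gap at the right end. The two pushes that followed did not move the mould, so I put that down to poor edge fits.
- **Residual offset:** the cameras and finger positions put the side about 3 to 5 mm short of the measured fence line. I put this down to calibration and edge-finding error, since the mould would not move any further.
- **Bystanders:** I saw nothing disturbed in the pictures, but the last close-ups covered only the fence area, so the objects further off were not checked at the end.

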